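# Draw the bottom packer from the gravity magazine

### The job

Take the lowest wooden packer, the one sticking out at the foot of the upright magazine, by drawing it out through the slot so that the two above it drop down and stay in the magazine. Lay it flat and lengthwise in the middle of the empty one of the two low trays, and let go.

Things in the scene. Friction and masses are not known exactly. Their poses are not given: they have to be found in the camera images.
- magazine: Fixed upright plywood box, open on top, 3 packers inside. Origin: on the bench under the front gate's inner face, mid-width; x to the rear, z up; packers leave along -x. Floor 12 mm high; channel x 0 to 96, 36 wide; walls 6, rim 70 mm above bench. Gate x -4 to 0, its lower edge 37 mm above bench: only the lowest packer passes. Floor tongue 24 wide to x -30; base board 84 wide from x -4.
- packer_low: Lowest packer: plain wooden strip 90 x 30 x 18 mm, 28 to 56 g. Origin: centre of its underside; y along its length (at the start +y points out of the magazine, its -x), z up. Lies on the magazine floor (underside 12 mm above bench), under the other two; its end sticks out 36 mm in front of the gate. Slides with under 2 N.
- packer_top: Topmost of the three packers, 90 x 30 x 18 mm, origin at the centre of its underside. It lies on the middle packer in the magazine, its underside 48 mm above the bench at the start, 30 mm once the stack has dropped by one.
- tray_empty: The empty one of two equal low trays fixed on the bench (the other already holds a packer). Outside 124 mm long (x), 88 mm wide (y), 10 mm high; walls 6 mm, inside 112 x 76 mm, floor 4 mm above the bench. Origin at the centre of its underside, z up.
There are look-alikes about, which are no part of the job. Leave any green look-alike of the tray_empty alone.

How it is judged:
By the outcome, as a careful person would: the job done as asked, in the order asked, and still so for the second after the job is handed in, with the robot touching nothing.
It also fails if it takes over 38 s, if anything falls off the work surface, if the arm or the gripper's body presses on something with over 40 N, if the wrist force passes 120 N, or if a joint passes its speed limit or range.

### The arm

A 7-joint arm with a two-finger parallel gripper is mounted at the origin on a cart in front of the work surface, level with it; the furniture and walls round the work are solid. World frame = base frame: x ahead of the robot, y to its left, z up, the work surface at z = 0. Lengths are in m, angles in rad, forces in N, time in s.
With the tool pointing down it reaches from about 0.4 to 0.85 m from the base axis. Payload 4.5 kg.
Tool frame: the origin (TCP) lies at the very end of the fingers, on their centre line; the grasp point (between the pads) lies 19 mm behind it (r.pinch_z is the distance from the TCP to the grasp point, in m); z points along the fingers, y is the line along which they close (so a half turn about z gives the same grasp; the last joint's range is limited). The gripper opens to 88 mm and grips with 3 to 60 N. Pads are 18 mm wide; open, the fingers measure 123 mm over their backs; the gripper's body (75 mm by 187 mm) begins 45 mm behind the grasp point.
Start: joints at [1.184, 0.689, -0.195, 1.565, 0.157, 0.902, -0.215], TCP at [0.255, -0.57, 0.239] pointing down, gripper open.
Joint ranges: [-3.01, 3.01], [-0.46, 2.08], [-1.47, 1.51], [0.13, 2.56], [-1, 4.14], [0.04, 2.09], [-2.66, 2.66]. Speed limits (rad/s): [2.57, 2.57, 3.14, 3.14, 3.14, 3.14, 3.14].

### API

Orientations are given as a unit quaternion [x, y, z, w].
In Python, from plant import r, cams gives the robot as it stands.
- The arm moves only by the shell command python3 -m pendant 'ROWS' [FORCE]. ROWS is JSON, a list of rows, each a list of 3 entries, a list of its own where there are three numbers: the closure, from -1 (fully open) to 1 (shut), then the shift along the tool's x, y, z in mm, then the turn, a rotation vector about the tool's x, y, z in degrees. A call has 1 to 8 rows; each row shifts and turns the commanded pose from where the row before left it, along the tool's axes as they then stand; what a row does not reach is not made up. A row lasts 1/8 s, in which the tool goes at most 62.5 mm and 10.7 degrees, less where a joint would pass 70% of its speed; a pose out of reach is approached as far as the arm can. A call with a gripper value outside its range is refused whole. The fingers move at their own pace and stop on an object; FORCE is the grip in N (left out, the last holds). Time passes only in rows, so rows that do not move let the fingers close. It gives the time, the measured TCP pose, the force, the opening and the grip force at its end, in the units of the state.
- r.get_state(): the state, without advancing time (a new reading comes with each control period).
- cams.snapshot(name): name is "scene" or "top" or "wrist"; returns a dict with "img" (400x640x3 uint8, red, green, blue), "camera_matrix" (3x3 intrinsics, pixels), "camera_from_world" (4x4, takes a point from world to camera coordinates); the wrist camera has in their place "tool_from_camera" (4x4, takes a point from camera to tool coordinates, whose origin is the TCP and whose axes are the flange's). Camera axes: x right, y up, looking along -z (the intrinsics and any distortion apply to the point x, -y, -z); pixel columns grow to the right and rows downward; lengths in m; the calibration is good to about 2 mm. A picture is of the moment at which its call begins: read the wrist's pose just before it. There is no depth.
- r.finish_job(): hands the job in; it is judged then, once.
The state is a dict: "clock": time; "q": joint angles; "qd": joint speeds; "joint_torque": joint torques, N m; "tool_pos": TCP position; "eef_rot": TCP orientation; "contact_force": force on the tool from outside, world axes, zero at the start; "moment": the same for the moment, N m; "opening": opening from 0.0 (shut) to 1.0 (fully open); "finger_force": force on a finger pad.
Only numpy, scipy, OpenCV 4.12 (cv2) and the standard library are available. Lean on these libraries where they do the work, as an engineer would, in place of code of your own. Each camera call takes 0.05 s, during which the arm holds its last target. There are 200 camera calls.

## Working session

There is one attempt and no reset: what is moved stays moved. The work goes in short steps, Python scripts to look and compute and a shell command to move; the robot and the scene stay as the last step left them, time stands still between calls to the robot, and variables do not carry over. Pictures are saved under pics/ and viewed, at most 12 in all, crops included, and the job is handed in when it is done.

```bash
ls; mkdir -p pics
cat > h.py <<'E'
import numpy as np, cv2
from plant import r, cams
def snap(n,f):
    s=r.get_state(); d=cams.snapshot(n); cv2.imwrite(f,cv2.cvtColor(d['img'],cv2.COLOR_RGB2BGR)); d['state']=s
    np.save(f[:-4]+'.npy',d,allow_pickle=True); return d
E
python3 - <<'E'
from h import *
for n in ['scene','top']:
    d=snap(n,f'pics/{n}0.png'); print(n,[k for k in d],d['camera_matrix'],d['camera_from_world'])
print(r.get_state(), r.pinch_z)
E
```

```text
pics
scene ['img', 'camera_matrix', 'camera_from_world', 'state'] [[408.68238456   0.         321.27154309]
 [  0.         408.68238456 201.83609139]
 [  0.           0.           1.        ]] [[-0.66778691 -0.74393227 -0.02500835  0.33059648]
 [ 0.38235218 -0.37165521  0.84597826 -0.29113202]
 [-0.63864501  0.55537121  0.53263061 -0.505245  ]
 [ 0.          0.          0.          1.        ]]
top ['img', 'camera_matrix', 'camera_from_world', 'state'] [[444.72315911   0.         318.37820581]
 [  0.         444.72315911 205.80654515]
 [  0.           0.           1.        ]] [[ 0.01176682 -0.99992923 -0.00175229 -0.06861757]
 [ 0.99706749  0.01160059  0.0756429  -0.58933539]
 [-0.07561721 -0.00263723  0.99713343 -0.99166069]
 [ 0.          0.          0.          1.        ]]
{'clock': 0.1, 'q': array([ 1.18377218,  0.68984664, -0.19450773,  1.56624929,  0.15732103,
        0.90252771, -0.21511435]), 'qd': array([ 0.00111012, -0.00260695, -0.00040964, -0.00457986, -0.000476  ,
        0.0004325 , -0.00141655]), 'joint_torque': array([-3.57496792e-03, -5.28499711e+01, -1.27194978e+00, -1.53836650e+01,
       -5.26374683e-02,  1.97062931e-03,  3.64001028e-05]), 'tool_pos': array([ 0.25503168, -0.56996791,  0.23802085]), 'eef_rot': array([ 9.77937645e-01,  2.08895405e-01, -2.45660137e-04, -7.81797839e-04]), 'contact_force': array([-1.18729651,  0.36134292,  0.2483603 ]), 'moment': array([-0.04324801, -0.01554665,  0.05171848]), 'finger_force': 0.0, 'opening': 0.9965115475609113} 0.0187
```

View pics/top0.png

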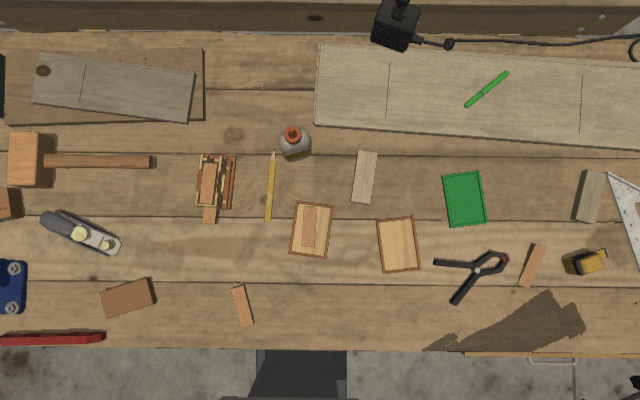

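View pics/scene0.png

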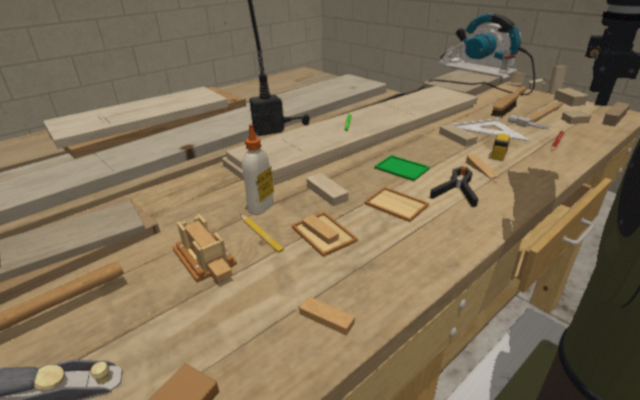

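The top view shows the magazine at about (210,185) with the packer end pointing down to (210,222), the filled tray at (311,230) and the empty wooden tray at (398,244). The green look-alike is at (465,198).

```bash
cat >> h.py <<'E'
def ray(d,uv):
    K=d['camera_matrix']; 
    c=np.array([(uv[0]-K[0,2])/K[0,0],-(uv[1]-K[1,2])/K[1,1],-1])
    if 'camera_from_world' in d: T=np.linalg.inv(d['camera_from_world'])
    else:
        from scipy.spatial.transform import Rotation as R
        s=d['state']; W=np.eye(4); W[:3,:3]=R.from_quat(s['eef_rot']).as_matrix(); W[:3,3]=s['tool_pos']; T=W@d['tool_from_camera']
    return T[:3,3],T[:3,:3]@c
def onz(d,uv,z):
    o,v=ray(d,uv); return o+v*(z-o[2])/v[2]
def load(f): return np.load(f,allow_pickle=True).item()
E
python3 - <<'E'
from h import *
d=load('pics/top0.npy')
for n,uv,z in [('end',(209,222),.03),('top mid',(209,180),.066),('tray',(398,244),.01),('full',(311,230),.01)]: print(n,onz(d,uv,z))
im=cv2.imread('pics/top0.png')[140:290,180:440]
cv2.imwrite('pics/crop0.png',cv2.resize(im,None,fx=3,fy=3,interpolation=cv2.INTER_CUBIC))
E
```

```text
end [0.54998468 0.18470127 0.03      ]
top mid [0.64071473 0.17856005 0.066     ]
tray [ 0.50537004 -0.24519039  0.01      ]
full [ 0.53507493 -0.04538611  0.01      ]
```

View pics/crop0.png

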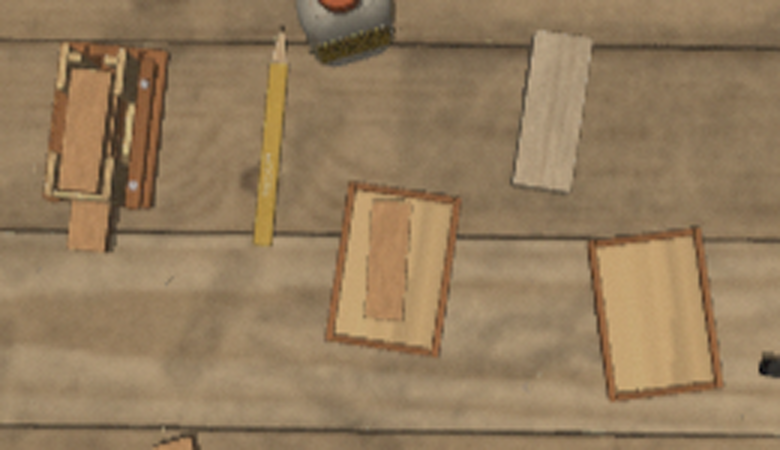

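The crop (3x, offset 180,140) shows the packer's front end edge at about (69–108,250) and the empty tray's outer corners at (589,241), (699,228), (721,386) and (611,399). Next I'll work out the poses.

```bash
python3 - <<'E'
from h import *
d=load('pics/top0.npy')
f=lambda u,v,z: onz(d,(u/3+180-.33,v/3+140-.33),z)
T=np.array([f(*p,.01) for p in [(589,241),(699,228),(721,386),(611,399)]]); print(T.round(4),T.mean(0))
m=(T[0]+T[1]-T[2]-T[3]); print('tray yaw',np.degrees(np.arctan2(m[1],m[0])))
e=[f(69,250,.03),f(108,251,.03)]; print('end',e)
p=np.array([f(*q,.066) for q in [(73,70),(112,70),(99,192),(60,190)]]);print(p.round(4)); m=p[0]+p[1]-p[2]-p[3]; print('mag yaw',np.degrees(np.arctan2(m[1],m[0])),p.mean(0))
E
python3 -m pendant '[[-1,[62,25,0],[0,0,0]],[-1,[62,25,0],[0,0,0]],[-1,[20,-55,0],[0,0,5]],[-1,[20,-55,0],[0,0,5]],[-1,[20,-55,0],[0,0,5]],[-1,[20,-55,0],[0,0,5]],[-1,[0,-60,0],[0,0,5]],[-1,[0,-60,0],[0,0,0]]]'
```

```text
[[ 0.5598 -0.1947  0.01  ]
 [ 0.5708 -0.2791  0.01  ]
 [ 0.4506 -0.2953  0.01  ]
 [ 0.4398 -0.2116  0.01  ]] [ 0.50525222 -0.24517261  0.01      ]
tray yaw 7.864984804649906
end [array([0.54755352, 0.19892357, 0.03      ]), array([0.54714502, 0.16955255, 0.03      ])]
[[0.6782 0.1907 0.066 ]
 [0.6785 0.1621 0.066 ]
 [0.5888 0.169  0.066 ]
 [0.5899 0.1974 0.066 ]]
mag yaw -4.357650992834463 [0.63385822 0.17979032 0.066     ]
clock: 1.1
tool_pos: [0.3901, -0.2114, 0.2386]
eef_rot: [1.0, -0.008, -0.0, -0.0]
contact_force: [1.0, 1.2, -0.1]
opening: 0.999
finger_force: 0.0
```

```bash
python3 -m pendant '[[-1,[10,-60,0],[0,0,3]],[-1,[10,-60,0],[0,0,0]],[-1,[10,-60,0],[0,0,0]],[-1,[10,-60,0],[0,0,0]],[-1,[20,-60,0],[0,0,0]],[-1,[20,-60,0],[0,0,0]],[-1,[0,-20,0],[0,0,0]],[-1,[0,0,0],[0,0,0]]]'
python3 - <<'E'
from h import *
d=snap('wrist','pics/w1.png'); print(d['tool_from_camera'],d['state']['tool_pos'],d['state']['eef_rot'],d['camera_matrix'])
E
```

```text
clock: 2.1
tool_pos: [0.4917, 0.1605, 0.2382]
eef_rot: [0.999, -0.033, -0.001, 0.0]
contact_force: [-0.1, -0.9, -0.8]
opening: 1.005
finger_force: 0.0
[[-3.31852843e-04  9.64326849e-01  2.64714218e-01  6.76341531e-02]
 [ 9.99999861e-01  4.28334626e-04 -3.06752632e-04  6.63318737e-04]
 [-4.09196065e-04  2.64714080e-01 -9.64326858e-01 -1.45861869e-01]
 [ 0.00000000e+00  0.00000000e+00  0.00000000e+00  1.00000000e+00]] [0.49172828 0.16050705 0.23822827] [ 9.99470566e-01 -3.25292551e-02 -6.27535549e-04  2.04109133e-04] [[305.76261667   0.         321.63947986]
 [  0.         305.76261667 201.0564413 ]
 [  0.           0.           1.        ]]
```

View pics/w1.png

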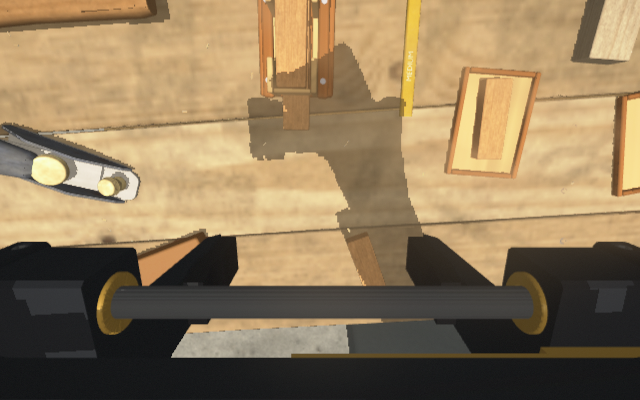

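The packer's front end is at about (283–309,130) and the gate at about row 93. The channel runs up to (275–313,0). Casting rays from these points.

Run:
```python
from h import *
d=load('pics/w1.npy')
for n,uv,z in [('endL',(283,130),.03),('endR',(309,129.5),.03),('gate rimL',(273,94),.07),('gate rimR',(314,94),.07),('baseL',(262,97),.006),('baseR',(333,97),.006),('topL far',(277,2),.066),('topR far',(311,2),.066),('topL',(274,86),.066),('topR',(310,86),.066)]: print(n,onz(d,uv,z).round(4))
im=cv2.imread('pics/w1.png')[0:150,220:370]
cv2.imwrite('pics/w1c.png',cv2.resize(im,None,fx=4,fy=4,interpolation=cv2.INTER_CUBIC))
```

```text
endL [0.5478 0.1997 0.03  ]
endR [0.5464 0.1703 0.03  ]
gate rimL [0.5837 0.201  0.07  ]
gate rimR [0.5811 0.1612 0.07  ]
baseL [0.5861 0.2235 0.006 ]
baseR [0.5807 0.1404 0.006 ]
topL far [0.6629 0.1894 0.066 ]
topR far [0.6609 0.1583 0.066 ]
topL [0.5913 0.1998 0.066 ]
topR [0.589  0.1647 0.066 ]
```

View pics/w1c.png

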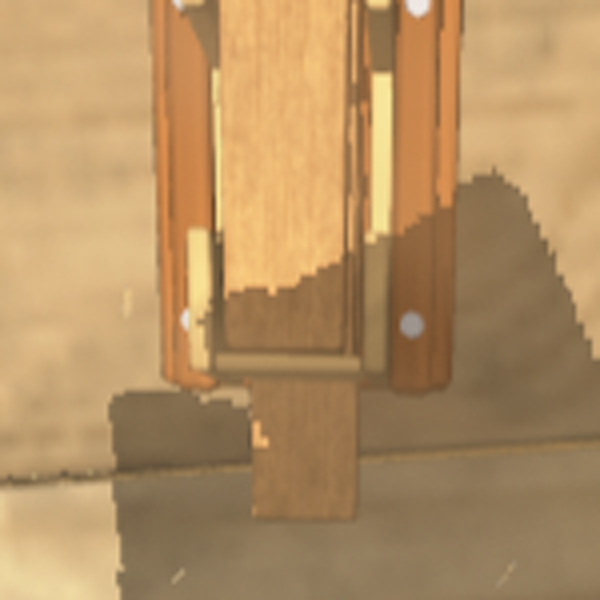

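```bash
python3 -m pendant '[[-1,[37,-14,0],[0,0,0]],[-1,[36,-14,0],[0,0,0]],[-1,[0,0,0],[0,6,0]],[-1,[0,0,0],[0,6,0]],[-1,[-10,0,47],[0,0,0]],[-1,[-10,0,47],[0,0,0]],[-1,[-10,0,47],[0,0,0]],[-1,[-10,0,47],[0,0,0]]]' && python3 -m pendant '[[-1,[0,0,0],[0,0,0]],[-1,[0,0,0],[0,0,0]]]'
python3 - <<'E'
from h import *
d=snap('wrist','pics/w2.png'); print(d['state']['tool_pos'],d['state']['eef_rot'])
E
```

```text
clock: 3.15
tool_pos: [0.5673, 0.1789, 0.0457]
eef_rot: [0.994, -0.036, 0.105, 0.005]
contact_force: [1.4, 0.6, 0.4]
opening: 1.001
finger_force: 0.0
clock: 3.4
tool_pos: [0.5681, 0.1809, 0.0482]
eef_rot: [0.994, -0.035, 0.105, 0.004]
contact_force: [-0.4, 0.1, 0.1]
opening: 0.995
finger_force: 0.0
[0.5681468  0.18090071 0.04823974] [ 0.99381348 -0.03487563  0.10537365  0.00385364]
```

View pics/w2.png

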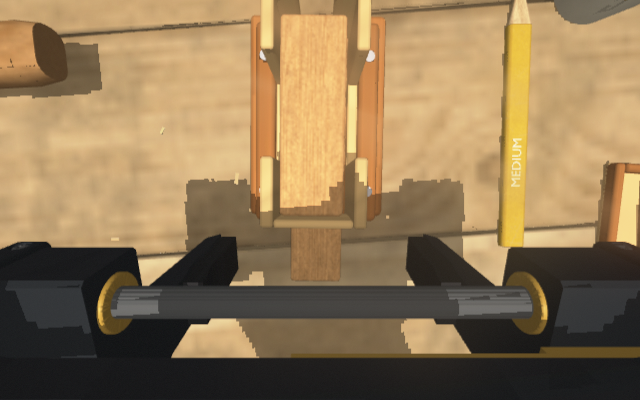

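The packer end is visible between the fingers at (291–340,280), almost centred, and the gate edge is at row 225.

Run:
```python
from h import *
d=load('pics/w2.npy')
for uv,z in [((291,280),.03),((340.5,280),.03),((262,224),.07),((366,226),.07),((281,15),.066),((349,15),.066),((274,214),.066),((354,214),.066)]: print(onz(d,uv,z).round(4))
```

```text
[0.549  0.1994 0.03  ]
[0.5469 0.1707 0.03  ]
[0.5876 0.2054 0.07  ]
[0.5834 0.1593 0.07  ]
[0.6788 0.1903 0.066 ]
[0.6767 0.1604 0.066 ]
[0.5913 0.2004 0.066 ]
[0.5887 0.1639 0.066 ]
```

```bash
python3 -m pendant '[[-1,[-4,-2,18],[0,0,0]],[-1,[-4,-1,17],[0,0,0]],[-1,[0,0,0],[0,0,0]],[0.3,[0,0,0],[0,0,0]],[0.3,[0,0,0],[0,0,0]]]' 25; python3 -m pendant '[[1,[0,0,0],[0,0,0]],[1,[0,0,0],[0,0,0]],[1,[0,0,0],[0,0,0]],[1,[0,0,0],[0,0,0]]]' 25
```

```text
clock: 4.08
tool_pos: [0.5705, 0.1871, 0.0139]
eef_rot: [0.994, -0.034, 0.101, 0.005]
contact_force: [0.1, -0.4, 0.2]
opening: 0.799
finger_force: 0.0
clock: 4.58
tool_pos: [0.5703, 0.187, 0.0133]
eef_rot: [0.994, -0.034, 0.101, 0.005]
contact_force: [-0.7, 0.1, 1.7]
opening: 0.341
finger_force: 15.7
```

```bash
python3 -m pendant '[[1,[0,0,0],[0,0,0]],[1,[-4.9,0,-1],[0,0,0]],[1,[-9.8,0,-2],[0,0,0]],[1,[-9.8,0,-2],[0,0,0]],[1,[-9.8,0,-2],[0,0,0]]]' 30
python3 - <<'E'
from h import *
d=snap('wrist','pics/w3.png')
E
```

```text
clock: 5.2
tool_pos: [0.5438, 0.1919, 0.0203]
eef_rot: [0.995, -0.037, 0.092, 0.01]
contact_force: [3.0, -4.3, -2.4]
opening: 0.344
finger_force: 29.7
```

View pics/w3.png

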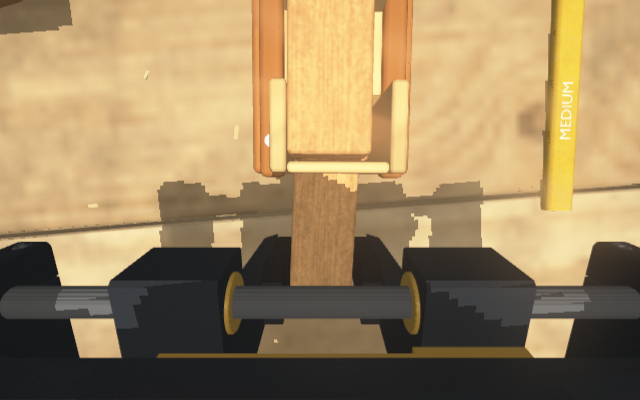

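The packer (columns 291–357) sits left of the slot's middle (338), and it was lifted about 6 mm. I'll correct both before pulling further.

```bash
python3 -m pendant '[[1,[-0.6,1.5,3],[0,0,0]],[1,[-0.6,1.5,3],[0,0,0]],[1,[0,0,0],[0,0,0]]]'; python3 -c "
from h import *
s=r.get_state();print(s['tool_pos'],s['eef_rot'],s['contact_force'],s['moment'])"
```

```text
clock: 5.62
tool_pos: [0.5445, 0.1913, 0.0151]
eef_rot: [0.995, -0.034, 0.09, 0.01]
contact_force: [-2.3, -3.6, 0.5]
opening: 0.344
finger_force: 29.6
[0.5445385  0.19132826 0.01507034] [ 0.99532657 -0.03443342  0.08967314  0.00990401] [-2.27325734 -3.59952089  0.5340022 ] [-0.36336647  0.54517493 -0.18636697]
```

```bash
python3 -m pendant '[[1,[-0.3,2,1],[0,1.3,0]],[1,[0,2,0.5],[0,0,0]],[1,[-6,0,-1],[0,0,0]],[1,[-6,0,-1],[0,0,0]]]'; python3 -c "
from h import *
s=r.get_state();print(s['tool_pos'],s['eef_rot'],s['contact_force'],s['moment'])"
```

```text
clock: 6.12
tool_pos: [0.5424, 0.1918, 0.0212]
eef_rot: [0.995, -0.035, 0.094, 0.015]
contact_force: [3.1, -4.2, -2.6]
opening: 0.342
finger_force: 29.7
[0.54243202 0.19175805 0.02124728] [ 0.99484703 -0.03549536  0.09385657  0.01450544] [ 3.11597342 -4.23429587 -2.63889166] [-0.71286071 -0.21447849 -0.3925359 ]
```

```bash
python3 -c "
from h import *
s=r.get_state();print(s['q'].round(3),s['joint_torque'].round(2))
print(dir(r))"
```

```text
[-0.56   0.947  0.122  2.014  0.518  0.042 -2.654] [ -2.67 -52.51   0.96  -4.42   0.23  -1.4    0.2 ]
['Unreachable', '__class__', '__delattr__', '__dict__', '__dir__', '__doc__', '__eq__', '__format__', '__ge__', '__getattribute__', '__getstate__', '__gt__', '__hash__', '__init__', '__init_subclass__', '__le__', '__lt__', '__module__', '__ne__', '__new__', '__reduce__', '__reduce_ex__', '__repr__', '__setattr__', '__sizeof__', '__str__', '__subclasshook__', '__weakref__', 'finish_job', 'get_state', 'pinch_z']
```

Joints 6 and 7 have hit their limits because of the tilt, and that pushed the tool upward. I'll let go, stand the tool upright and regrip nearer the packer's middle.

```bash
python3 -m pendant '[[0,[0,0,0],[0,0,0]],[0,[0,0,0],[0,0,0]],[0,[0,0,0],[0,-5,0]],[0,[0,0,0],[0,-5.5,0]],[0,[0,0,0],[0,0,0]]]'
cat > rel.py <<'E'
import sys; from h import *
from scipy.spatial.transform import Rotation as R
def rel(pos,yaw):
    s=r.get_state(); q=R.from_quat(s['eef_rot']); a=np.radians(yaw)/2
    D=R.from_quat([np.cos(a),np.sin(a),0,0])
    print('pos',s['tool_pos'].round(4),'q',s['q'].round(2),'F',s['contact_force'].round(1),'clk',s['clock'])
    print('shift if no turn first',(q.inv().apply(np.array(pos)-s['tool_pos'])*1e3).round(1),'turn',np.degrees((q.inv()*D).as_rotvec()).round(1))
if len(sys.argv)>4: rel([float(x) for x in sys.argv[1:4]],float(sys.argv[4]))
E
python3 rel.py .562 .184 .0135 -4
python3 - <<'E'
from h import *
snap('wrist','pics/w4.png')
E
```

```text
clock: 6.75
tool_pos: [0.5439, 0.1922, 0.0209]
eef_rot: [0.999, -0.038, 0.003, 0.009]
contact_force: [0.5, 0.9, -0.8]
opening: 0.501
finger_force: 0.0
pos [0.5439 0.1922 0.0209] q [-0.31  0.96 -0.21  1.84  0.5   0.4  -2.54] F [ 0.5  0.9 -0.8] clk 6.75
shift if no turn first [18.6  6.7  7.7] turn [ 1.  -0.4 -0.3]
```

View pics/w4.png

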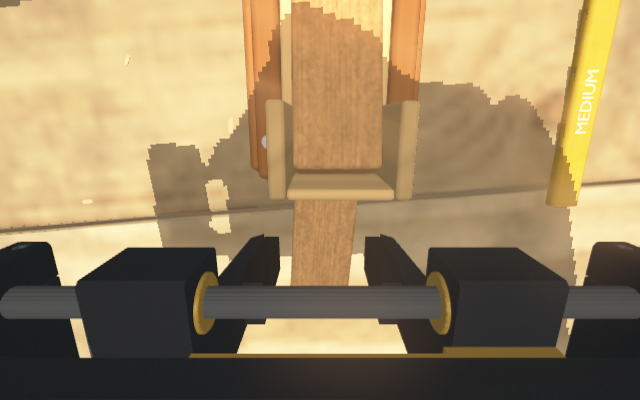

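The packer's sides run from (295,203) and (357,203) at the gate down to (291,285) and (350,285).

Run:
```python
from h import *
d=load('pics/w4.npy')
for uv,z in [((295,203),.03),((357,203),.03),((291,285),.03),((350,285),.03),((288,197),.07),((395,197),.07)]: print(onz(d,uv,z).round(4))
```

```text
[0.5738 0.2018 0.03  ]
[0.5715 0.173  0.03  ]
[0.5317 0.208  0.03  ]
[0.5291 0.1785 0.03  ]
[0.5867 0.2002 0.07  ]
[0.5839 0.1651 0.07  ]
```

```bash
python3 -m pendant '[[-0.15,[0,0,0],[1,-0.4,0]],[-0.15,[8,2.5,0],[0,0,0]],[-0.15,[8,2.5,0],[0,0,0]],[-0.15,[0,0,4],[0,0,0]],[-0.15,[0,0,3],[0,0,0]],[-0.15,[0,0,0],[0,0,0]]]'; python3 rel.py .560 .186 .0135 -4
```

```text
clock: 7.55
tool_pos: [0.5561, 0.1862, 0.0132]
eef_rot: [0.999, -0.036, -0.002, 0.002]
contact_force: [-0.3, -0.2, 0.4]
opening: 0.575
finger_force: 0.0
pos [0.5561 0.1862 0.0132] q [-0.27  0.98 -0.24  1.8   0.5   0.42 -2.51] F [-0.3 -0.2  0.4] clk 7.55
shift if no turn first [ 3.9 -0.  -0.3] turn [ 0.3  0.3 -0.1]
```

Well placed. Closing, then a gentle pull of about 16 mm.

```bash
python3 -m pendant '[[-0.15,[3,0,0],[0,0,0]],[0.3,[0,0,0],[0,0,0]],[1,[0,0,0],[0,0,0]],[1,[0,0,0],[0,0,0]],[1,[0,0,0],[0,0,0]]]' 30;python3 rel.py .560 .186 .0135 -4; python3 -m pendant '[[1,[0,0,0],[0,0,0]],[1,[-5,0,0],[0,0,0]],[1,[-7,0,0],[0,0,0]],[1,[-7,0,0],[0,0,0]]]' 30; python3 rel.py .560 .186 .0135 -4
```

```text
clock: 8.18
tool_pos: [0.5596, 0.186, 0.0137]
eef_rot: [0.999, -0.036, -0.002, 0.002]
contact_force: [-0.6, 1.4, 0.0]
opening: 0.338
finger_force: 30.0
pos [0.5596 0.186  0.0137] q [-0.26  0.98 -0.24  1.79  0.5   0.43 -2.5 ] F [-0.6  1.4  0. ] clk 8.175
shift if no turn first [ 0.4 -0.   0.2] turn [ 0.3  0.2 -0.1]
clock: 8.68
tool_pos: [0.5401, 0.1872, 0.0137]
eef_rot: [0.999, -0.036, -0.002, 0.002]
contact_force: [0.6, 0.3, -0.7]
opening: 0.338
finger_force: 30.0
pos [0.5401 0.1872 0.0137] q [-0.29  0.97 -0.22  1.85  0.5   0.38 -2.53] F [ 0.6  0.3 -0.7] clk 8.675
shift if no turn first [20.  -0.2  0.1] turn [ 0.3  0.2 -0.1]
```

```bash
python3 -m pendant '[[1,[-7,0,0],[0,0,0]],[1,[-7,0,0],[0,0,0]],[1,[-7,0,0],[0,0,0]],[1,[-7,0,0],[0,0,0]],[1,[-7,0,0],[0,0,0]],[1,[-5,0,0],[0,0,0]],[1,[0,0,0],[0,0,0]]]'; python3 rel.py .560 .186 .0135 -4
python3 - <<'E'
from h import *
snap('wrist','pics/w5.png'); snap('scene','pics/s5.png')
a=cv2.imread('pics/w5.png'); b=cv2.resize(cv2.imread('pics/s5.png')[180:300,140:340],None,fx=2.5,fy=2.5)
c=np.zeros((600,640,3),np.uint8); c[:300]=a[:300]; c[300:,:500]=b; cv2.imwrite('pics/c5.png',c)
E
```

```text
clock: 9.55
tool_pos: [0.5004, 0.1902, 0.0138]
eef_rot: [0.999, -0.036, -0.002, 0.002]
contact_force: [0.5, 0.6, -0.1]
opening: 0.336
finger_force: 30.0
pos [0.5004 0.1902 0.0138] q [-0.36  0.95 -0.16  1.96  0.5   0.28 -2.57] F [ 0.5  0.6 -0.1] clk 9.55
shift if no turn first [59.7 -0.1  0.1] turn [ 0.3  0.2 -0.1]
```

View pics/c5.png

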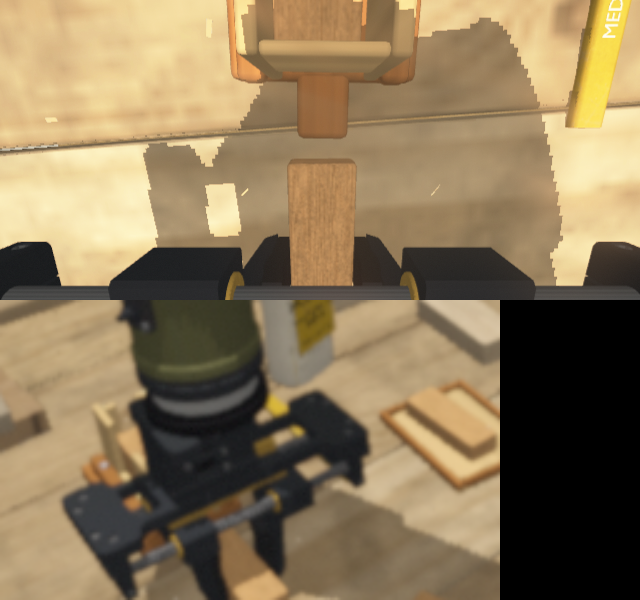

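The packer is fully out: its far edge is at (288–355,160) and the bare tongue shows at rows 77–137. The stack is still in the magazine.

```bash
python3 - <<'E'
from h import *
from scipy.spatial.transform import Rotation as R
d=load('pics/w5.npy'); s=d['state']; q=R.from_quat(s['eef_rot'])
for uv,z in [((289,161),.0305),((355,161),.0305),((290,280),.0305),((355.5,280),.0305)]: 
    p=onz(d,uv,z); print(p.round(4),(q.inv().apply(p-s['tool_pos'])*1e3).round(1))
E
python3 -m pendant '[[1,[0,0,-20],[0,0,0]],[1,[0,0,-40],[0,0,0]],[1,[0,0,-40],[0,0,0]],[1,[0,50,0],[0,0,-3]],[1,[0,55,0],[0,0,-3]],[1,[0,55,0],[0,0,-3]],[1,[0,55,0],[0,0,-3]],[1,[0,55,0],[0,0,0]]]'
```

```text
[0.5511 0.1997 0.0305] [ 49.8 -13.1 -16.9]
[0.5491 0.1719 0.0305] [ 49.8  14.8 -16.8]
[0.4951 0.2049 0.0305] [ -6.4 -14.2 -16.7]
[0.4928 0.1741 0.0305] [ -6.5  16.7 -16.5]
clock: 10.65
tool_pos: [0.5108, -0.0807, 0.1151]
eef_rot: [0.998, 0.069, -0.002, 0.002]
contact_force: [0.9, -0.4, -0.4]
opening: 0.34
finger_force: 30.0
```

```bash
python3 -m pendant '[[1,[0,55,0],[0,0,0]],[1,[0,55,0],[0,0,0]],[1,[0,50,0],[0,0,0]],[1,[0,0,0],[0,0,0]]]'; python3 rel.py .5005 -.246 .007 7.9
```

```text
clock: 11.15
tool_pos: [0.5317, -0.2438, 0.115]
eef_rot: [0.998, 0.064, -0.002, 0.004]
contact_force: [-0.7, -0.2, -0.8]
opening: 0.338
finger_force: 30.0
pos [ 0.5317 -0.2438  0.115 ] q [ 0.61  0.84 -0.47  1.78  0.59  0.67 -1.64] F [-0.7 -0.2 -0.8] clk 11.15
shift if no turn first [-30.7  -2.6 108.2] turn [ 0.4  0.3 -0.6]
```

```bash
python3 -m pendant '[[1,[-31,-2.6,0],[0.4,0,-0.6]],[1,[0,0,40],[0,0,0]],[1,[0,0,35],[0,0,0]],[1,[0,0,15],[0,0,0]],[1,[0,0,0],[0,0,0]],[1,[0,0,0],[0,0,0]]]'; python3 rel.py .5005 -.246 .007 7.9;  python3 - <<'E'
from h import *
snap('wrist','pics/w6.png'); snap('top','pics/t6.png')
a=cv2.imread('pics/w6.png'); b=cv2.resize(cv2.imread('pics/t6.png')[140:290,180:440],None,fx=2,fy=2)
c=np.zeros((600,640,3),np.uint8); c[:300]=a[:300]; c[300:,:520]=b; cv2.imwrite('pics/c6.png',c)
E
```

```text
clock: 11.9
tool_pos: [0.502, -0.2384, 0.0268]
eef_rot: [0.997, 0.074, -0.001, -0.001]
contact_force: [0.2, -0.4, 0.1]
opening: 0.34
finger_force: 30.0
pos [ 0.502  -0.2384  0.0268] q [ 0.56  0.95 -0.34  1.9   0.72  0.43 -1.74] F [ 0.2 -0.4  0.1] clk 11.9
shift if no turn first [-2.6  7.4 19.7] turn [-0.1  0.2  0.6]
```

View pics/c6.png

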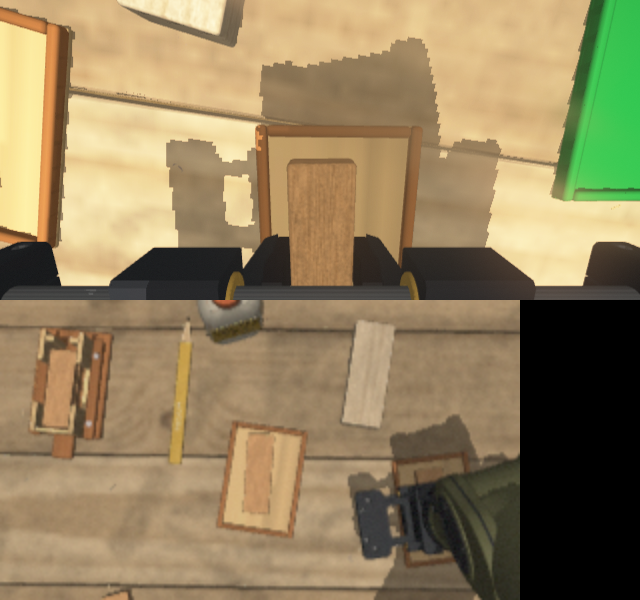

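Tray far-edge outer corners at (257,127) and (421,127). The packer is left of centre, which agrees with the computed 7 mm shift. The lower inset shows two packers still in the magazine and only the bare tongue sticking out.

```bash
python3 - <<'E'
from h import *
d=load('pics/w6.npy')
a,b=onz(d,(257,127),.01),onz(d,(421,127),.01); print(a,b)
m=(a+b)/2; n=np.array([(a-b)[1],-(a-b)[0]]);n/=np.linalg.norm(n);n*=np.sign(n[0]); print('yaw',np.degrees(np.arctan2(n[1],n[0])),'centre',m[:2]-n*.062)
E
python3 -m pendant '[[1,[-2.5,7,0],[0,0,0]],[1,[0,0,8],[0,0,0]],[1,[0,0,0],[0,0,0]]]'; python3 rel.py .5005 -.246 .007 7.9
```

```text
[ 0.55901259 -0.19671202  0.01      ] [ 0.57152032 -0.28048181  0.01      ]
yaw 8.492141076441763 centre [ 0.50394622 -0.24775269]
clock: 12.38
tool_pos: [0.4991, -0.2459, 0.0171]
eef_rot: [0.997, 0.074, -0.003, -0.002]
contact_force: [0.7, 0.6, -0.2]
opening: 0.339
finger_force: 30.0
pos [ 0.4991 -0.2459  0.0171] q [ 0.57  0.97 -0.34  1.89  0.73  0.42 -1.74] F [ 0.7  0.6 -0.2] clk 12.375
shift if no turn first [ 1.5  0.4 10.1] turn [-0.2  0.3  0.6]
```

```bash
python3 -m pendant '[[1,[1,1,5],[-0.2,0.3,0]],[1,[0,0.3,4.5],[0,0,0]],[1,[0,0,0],[0,0,0]],[1,[0,0,0],[0,0,0]]]'; python3 rel.py .500 -.247 .007 8.2
```

```text
clock: 12.88
tool_pos: [0.5008, -0.2468, 0.0082]
eef_rot: [0.997, 0.074, 0.0, 0.0]
contact_force: [0.1, -0.1, -0.3]
opening: 0.34
finger_force: 30.0
pos [ 0.5008 -0.2468  0.0082] q [ 0.56  0.98 -0.32  1.89  0.75  0.39 -1.75] F [ 0.1 -0.1 -0.3] clk 12.875
shift if no turn first [-0.8  0.   1.2] turn [ 0.  -0.   0.3]
```

```bash
python3 -m pendant '[[1,[0,0,1.5],[0,0,0]],[1,[0,0,0],[0,0,0]],[0.18,[0,0,0],[0,0,0]],[0.18,[0,0,0],[0,0,0]],[0.18,[0,0,0],[0,0,0]]]'; python3 -m pendant '[[0.18,[0,0,-8],[0,0,0]],[0.18,[0,0,-15],[0,0,0]],[0.18,[0,0,-45],[0,0,0]],[0.18,[0,0,-50],[0,0,0]],[0.18,[0,0,-50],[0,0,0]],[0.18,[0,60,0],[0,0,0]],[0.18,[0,60,0],[0,0,0]],[0.18,[0,60,0],[0,0,0]]]';  python3 -m pendant '[[0.18,[0,60,0],[0,0,0]],[0.18,[0,0,0],[0,0,0]],[0.18,[0,0,0],[0,0,0]]]'
python3 - <<'E'
from h import *
snap('scene','pics/s7.png'); snap('top','pics/t7.png')
a=cv2.resize(cv2.imread('pics/s7.png')[170:290,150:450],None,fx=2.1,fy=2.1); b=cv2.resize(cv2.imread('pics/t7.png')[140:290,180:440],None,fx=2.2,fy=2.2)
c=np.zeros((600,640,3),np.uint8); c[:a.shape[0],:a.shape[1]]=a; c[260:260+b.shape[0],:b.shape[1]]=b; cv2.imwrite('pics/c7.png',c)
E
```

```text
clock: 13.5
tool_pos: [0.5008, -0.2469, 0.0068]
eef_rot: [0.997, 0.074, 0.0, 0.0]
contact_force: [-0.3, 0.2, 1.3]
opening: 0.412
finger_force: 0.0
clock: 14.5
tool_pos: [0.5272, -0.4268, 0.1766]
eef_rot: [0.997, 0.074, 0.001, 0.0]
contact_force: [0.6, -0.5, 0.4]
opening: 0.404
finger_force: 0.0
clock: 14.88
tool_pos: [0.536, -0.4832, 0.1753]
eef_rot: [0.997, 0.074, 0.001, -0.001]
contact_force: [-0.0, 0.8, -0.3]
opening: 0.411
finger_force: 0.0
```

View pics/c7.png

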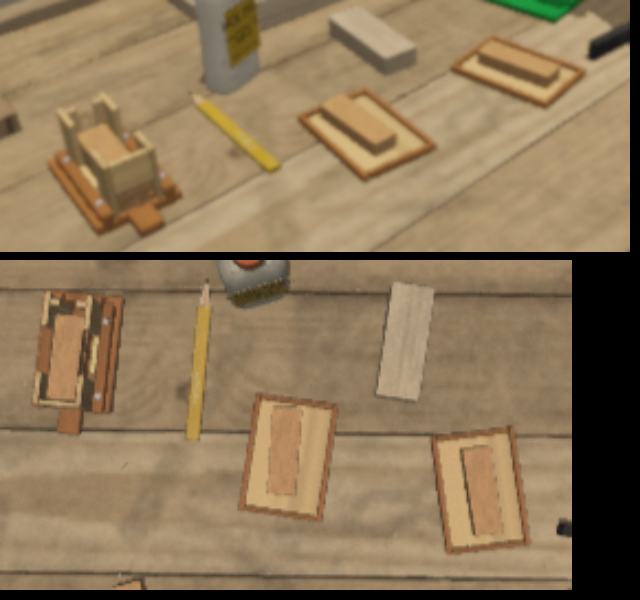

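The packer lies flat, lengthwise and centred in the tray. The two left in the magazine have dropped and stayed inside, with only the bare tongue sticking out.

```bash
python3 -c "
from plant import r
print(r.finish_job())"
```

```text
the job is handed in; nothing more can be done
None
```

I drew the lowest packer out through the slot, laid it flat and lengthwise in the middle of the empty wooden tray, and handed the job in at about 15 s; the other two dropped and stayed in the magazine.

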